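Check a sprung belt tensioner against its scale

TASK

On the mould bench, check the belt tensioner with the orange roller: push its sprung arm round by the roller until the black pointer stands over the green band on its scale, and hold it steady there for two seconds. Then ease it gently all the way back to its rest without letting it snap back, and leave the tensioner with the blue roller alone.

Things in the scene. Friction and masses are not known exactly. Their poses are not given: they have to be found in the camera images.
- orange_roller (a point): Centre, 68 mm up, of the orange roller: upright cylinder, 40 mm wide, from 45 to 90 mm up, with a 6 mm axle end. It stands on the end of a flat arm (26 mm wide, top at 45 mm), 140 mm from the arm's upright pivot (the arm's far end from the robot). x axis: level, from pivot out through the roller; z up. 80 mm beside it is clear above 50 mm; base plate 12 mm, scale 16 mm high. On the left or right.
- orange_green (a point): Centre, 19 mm up, of the green band on the white scale of the orange tensioner, 190 mm from the pivot; band 30 mm along the scale's arc (15 mm each side of this point), 27 mm wide. Fixed; 0.35 to 0.85 rad of arm travel from rest, different each run. x axis: level, from the pivot outwards. The thin black pointer, 20 mm up, prolongs the arm's line past the roller to 190 mm from the pivot.
- orange_arm (a joint): Deflection of the orange tensioner's arm (rad): 0 at rest, where it points towards the robot and somewhat to the robot's left; grows anticlockwise seen from above (roller moves to the robot's right); end stop 1.05. Spring: about 2.5 N at the roller near rest, rising to about 12 N at 0.8 rad. Let go beyond about 0.2 rad it snaps back faster than 2.2 rad/s.
- blue_arm (a joint): Deflection of the other tensioner's arm (rad), 0 at rest: an identical stand with a blue roller and a green band of its own, on the other half of the table. To be left alone.

How it is judged:
On the way:
1. the orange tensioner's arm is held steady (slower than 0.12 rad/s) for 1 s with its pointer over the green band (pointer's line within 16 mm of the band's centre) (y of orange_green in the frame of orange_roller between -0.016 and 0.016 m and velocity of joint orange_arm between -0.12 and 0.12 rad/s), for 1 s.
At the end, for the whole second after the job is handed in: The orange arm is back at rest (within 0.06 rad of 0, still) after its held reading, and the blue arm is at rest too (within 0.06 rad of 0) (value of joint each of orange_arm, blue_arm below 0.06 rad and velocity of joint orange_arm between -0.1 and 0.1 rad/s); the robot touches nothing.
It fails at once if the orange arm snapped back (faster than 2.2 rad/s towards rest) (velocity of joint orange_arm below -2.2 rad/s).
It fails at once if the blue tensioner was pushed (more than 0.1 rad) (value of joint blue_arm above 0.1 rad).
It also fails if it takes over 45 s, if anything falls off the work surface, if the arm or the gripper's body presses on something with over 40 N, if the wrist force passes 120 N, or if a joint passes its speed limit or range.

ROBOT

A 6-joint arm with a two-finger parallel gripper is mounted at the origin on the work surface. World frame = base frame: x ahead of the robot, y to its left, z up, the work surface at z = 0. Lengths are in m, angles in rad, forces in N, time in s.
With the tool pointing down it reaches from about 0.25 to 0.85 m from the base axis. Payload 12.5 kg.
Tool frame: the origin (TCP) lies midway between the tips of the shut fingers; the grasp point (between the pads) lies 19 mm behind it (ctrl.grip_point_offset is the distance from the TCP to the grasp point, in m); z points along the fingers, y is the line along which they close (so a half turn about z gives the same grasp; the last joint's range is limited). The gripper opens to 93 mm and grips with 3 to 60 N. Pads are 15 mm wide; open, the fingers measure 128 mm over their backs; the gripper's body (75 mm by 188 mm) begins 65 mm behind the grasp point.
Start: joints at [1.156, 0.351, 1.652, -0, 1.139, -0.085], TCP at [0.178, 0.52, 0.219] pointing down, gripper open.
Joint ranges: [-2.75, 2.75], [-0.79, 2.1], [0.01, 2.65], [-1.57, 4.71], [0.07, 3.14], [-2.87, 2.87]. Speed limits (rad/s): [2.22, 2.22, 2.79, 3.14, 3.14, 3.14].

INTERFACE

Orientations are given as a rotation vector (axis times angle).
In Python, from workcell import ctrl gives the robot as it stands.
- The arm moves only by the tool send_rows, never from a script. Its argument "deltas" is a list that holds one entry, the list of rows, each a list of 7 numbers: the shift along the tool's x, y, z in mm, then the turn, a rotation vector about the tool's x, y, z in degrees, then the finger opening in mm, from 0 to 93. A call has 1 to 5 rows; each row is the pose to reach, as a shift and turn from the pose commanded when the call began, along the tool's axes at that moment; what a row does not reach only later rows make up. A row lasts 1/8 s, in which the tool goes at most 62.5 mm and 10.7 degrees, less where a joint would pass 70% of its speed; a pose out of reach is approached as far as the arm can. A call with a gripper value outside its range is refused whole. The fingers move at their own pace and stop on an object; "newtons" is the grip in N (left out, the last holds). Time passes only in rows, so rows that repeat a pose let the fingers close. It gives the time, the measured TCP pose, the force, the opening and the grip force at its end, in the units of the state.
- ctrl.observe(): the state, without advancing time (a new reading comes with each control period).
- ctrl.camera(name): name is "side" or "top"; returns the picture (480x640x3 uint8, red, green, blue); there is no depth.
- ctrl.camera_params(name): a dict with "mtx" (3x3 intrinsics, pixels), "world_from_camera" (4x4, takes a point from camera to world coordinates). Camera axes: x right, y up, looking along -z (the intrinsics and any distortion apply to the point x, -y, -z); pixel columns grow to the right and rows downward; lengths in m; the calibration is good to about 2 mm. A picture is of the moment at which its call begins. camera_params takes no time and is no camera call.
- ctrl.sign_off(): hands the job in; it is judged then, once.
The state is a dict: "t": time; "qpos": joint angles; "joint_velocities": joint speeds; "effort": joint torques, N m; "ee_pos": TCP position; "tcp_rot": TCP orientation; "force": force on the tool from outside, world axes, zero at the start; "ft_torque": the same for the moment, N m; "finger_gap": opening from 0.0 (shut) to 1.0 (fully open); "gripper_force": force on a finger pad.
Only numpy, scipy, OpenCV 4.12 (cv2) and the standard library are available. Lean on these libraries where they do the work, as an engineer would, in place of code of your own. Each camera call takes 0.05 s, during which the arm holds its last target. There are 200 camera calls.

## Working session

There is one attempt and no reset: what is moved stays moved. The work goes in short steps, Python scripts to look and compute and a tool call to move; the robot and the scene stay as the last step left them, time stands still between calls to the robot, and variables do not carry over. Pictures are saved under pics/ and viewed, at most 10 in all, crops included, and the job is handed in when it is done.

Besides the shell and the picture viewer there is one more tool, called after ">>>" as name(argument=value, ...), one argument or row to a line, values as JSON. send_rows: Moves the arm, as the interface text tells. Its arguments: {"type":"object","properties":{"deltas":{"type":"array","items":{"type":"array","items":{"type":"array","items":{"type":"number"}}}},"newtons":{"type":"number"}},"required":["deltas"]}

```bash
mkdir -p pics; python3 - <<'E'
from workcell import ctrl
import cv2,numpy as np
for n in("top","side"):
    im=ctrl.camera(n); cv2.imwrite(f"pics/{n}0.png",im[:,:,::-1]); p=ctrl.camera_params(n); print(n,p["mtx"].round(1).tolist(),p["world_from_camera"].round(3).tolist(), [k for k in p])
s=ctrl.observe(); print(s)
E
```

```text
top [[583.5, 0.0, 328.9], [0.0, 583.5, 242.1], [0.0, 0.0, 1.0]] [[0.012, 0.99, -0.143, 0.358], [-0.999, 0.018, 0.035, -0.003], [0.037, 0.143, 0.989, 1.042], [0.0, 0.0, 0.0, 1.0]] ['mtx', 'world_from_camera']
side [[600.2, 0.0, 322.0], [0.0, 600.2, 237.6], [0.0, 0.0, 1.0]] [[-1.0, 0.015, -0.015, 0.498], [-0.022, -0.72, 0.694, 0.67], [-0.0, 0.694, 0.72, 0.788], [0.0, 0.0, 0.0, 1.0]] ['mtx', 'world_from_camera']
{'t': 0.1, 'qpos': array([ 1.15639384e+00,  3.51141660e-01,  1.65234066e+00, -4.74145163e-07,
        1.13910074e+00, -8.46429930e-02]), 'joint_velocities': array([ 0.00147854, -0.00050663, -0.00022874,  0.00063354,  0.00099082,
       -0.00066998]), 'effort': array([ 4.11454994e-04, -4.98036468e+01, -2.85700053e+01,  6.99057570e-02,
        2.39822717e-02,  2.97496035e-05]), 'ee_pos': array([0.17797541, 0.52009075, 0.21818494]), 'tcp_rot': array([-5.15600811e-01, -3.09874554e+00,  1.50758734e-03]), 'force': array([ 0.23378318, -0.40165486,  0.36835252]), 'ft_torque': array([ 0.02939815, -0.04029464,  0.00746485]), 'gripper_force': 0.0, 'finger_gap': 0.9973187054199553}
```

View pics/top0.png

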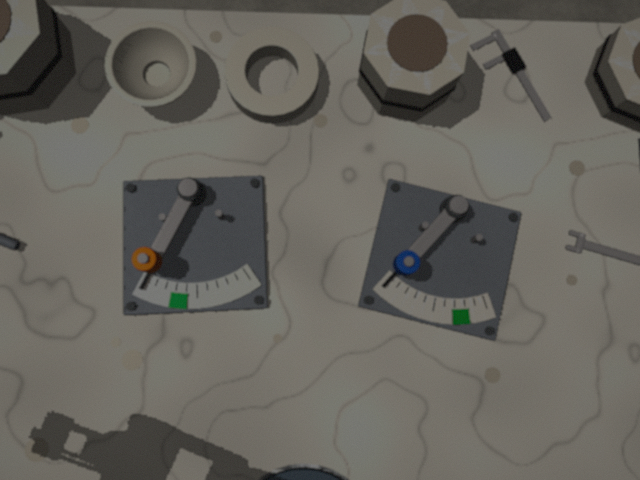

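View pics/side0.png

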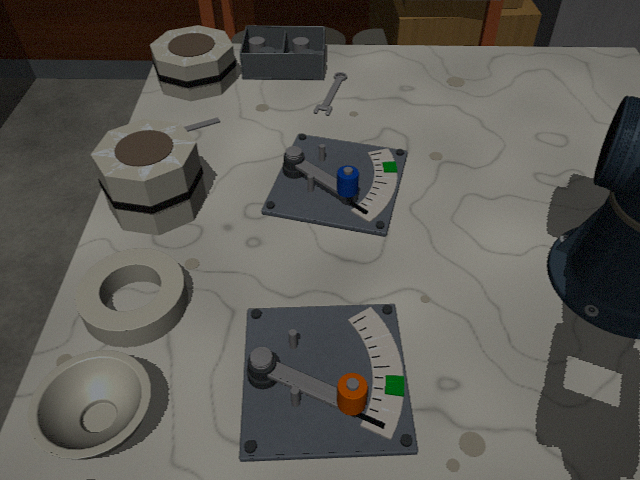

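The top view shows the orange roller at (146,259), its pivot at (188,187) and green band at (179,301). Blue is on the right at (407,262). In the side view, orange is at (352,393), the pivot cap at (262,355) and green at (394,385).

```bash
cat > h.py <<'E'
import cv2,numpy as np
from workcell import ctrl
def ray(n,u):
    p=ctrl.camera_params(n);K=p["mtx"];T=np.array(p["world_from_camera"])
    x,y,_=np.linalg.inv(K)@[u[0],u[1],1]
    return T[:3,3],T[:3,:3]@np.array([x,-y,-1])
def onz(n,u,z):
    o,d=ray(n,u); return o+d*(z-o[2])/d[2]
def tri(a,b):
    o1,d1=ray("top",a);o2,d2=ray("side",b)
    s=np.linalg.lstsq(np.c_[d1,-d2],o2-o1,rcond=None)[0]
    p,q=o1+s[0]*d1,o2+s[1]*d2
    return (p+q)/2,np.linalg.norm(p-q)
def blob(im,lo,hi):
    m=cv2.inRange(cv2.cvtColor(im,cv2.COLOR_RGB2HSV),lo,hi)
    n,_,st,c=cv2.connectedComponentsWithStats(m)
    return [(c[i],st[i,4]) for i in range(1,n) if st[i,4]>40]
O=((5,170,100),(18,255,255));G=((50,120,50),(75,255,255))
E
python3 - <<'E'
from h import *
t=cv2.imread("pics/top0.png")[:,:,::-1].copy();s=cv2.imread("pics/side0.png")[:,:,::-1].copy()
to,so=blob(t,*O),blob(s,*O);tg,sg=blob(t,*G),blob(s,*G)
print(to,so,tg,sg)
to=min(to,key=lambda b:np.hypot(*(b[0]-[146,259])))[0]; so=min(so,key=lambda b:np.hypot(*(b[0]-[352,393])))[0]
tg=min(tg,key=lambda b:np.hypot(*(b[0]-[179,301])))[0]; sg=min(sg,key=lambda b:np.hypot(*(b[0]-[394,385])))[0]
R,e=tri(to,so);print("roller",R,e,"axle",tri((144,258.5),(352.5,383)))
P,e=tri((188,185.5),(263,353));print("pivot",P,e)
g=onz("top",tg,.017);print("green",g,onz("side",sg,.017))
print("r",np.hypot(*(R-P)[:2]),np.hypot(*(g-P)[:2]))
a=lambda v:np.arctan2(v[1],v[0])
print("ang",a(R-P),a(g-P),"tip",onz("top",(143,287),.02),a(onz("top",(143,287),.02)-P))
print(onz("top",(219,213),.04), onz("top",(162,217),.04))
E
```

```text
[(array([143.74642857, 258.76428571]), np.int32(280))] [(array([352.03665988, 386.50916497]), np.int32(491))] [(array([178.12145749, 300.68421053]), np.int32(247)), (array([460.37391304, 316.88695652]), np.int32(230))] [(array([389.58333333, 166.45454545]), np.int32(132)), (array([394.41144414, 385.15803815]), np.int32(367))]
roller [0.46546293 0.26438943 0.08643711] 0.00487445266215477 axle (array([0.46515748, 0.26245665, 0.09203917]), np.float64(0.004624112938139679))
pivot [0.59138794 0.20294961 0.06773162] 0.00017695532546194322
green [0.39863753 0.22112573 0.017     ] [0.40371511 0.220214   0.017     ]
r 0.1401140933319906 0.1936055053920839
ang 2.687665345896032 3.04757197047917 tip [0.42124154 0.28187181 0.02      ] 2.7072819536474464
[0.55022111 0.15318532 0.04      ] [0.54126343 0.250767   0.04      ]
```

>>> send_rows(
  deltas=[
    [[-60,-25,0,0,0,0,93],[-120,-51,0,0,0,0,93],[-180,-76,0,0,0,0,93],[-240,-101,0,0,0,0,93],[-295,-125,0,0,0,0,93]],
  ],
)

```text
t: 0.72
ee_pos: [0.4121, 0.3103, 0.2186]
tcp_rot: [-0.516, -3.099, -0.0]
force: [0.8, 0.6, 1.2]
finger_gap: 1.006
gripper_force: 0.0
```

>>> send_rows(
  deltas=[
    [[-40,-17,0,0,0,0,93],[-60,-25,0,0,0,0,93],[-60,-25,40,0,0,0,93],[-60,-25,70,0,0,0,93],[-60,-25,70,0,0,0,93]],
  ],
)

```text
t: 1.35
ee_pos: [0.4584, 0.2682, 0.1469]
tcp_rot: [-0.515, -3.095, 0.004]
force: [0.4, 0.7, 0.3]
finger_gap: 1.003
gripper_force: 0.0
```

```bash
python3 - <<'E'
from h import *
t,s=ctrl.camera("top"),ctrl.camera("side")
cv2.imwrite("pics/side1.png",s[:,:,::-1]);cv2.imwrite("pics/top1.png",t[:,:,::-1])
o=ctrl.observe();print(o["t"],o["ee_pos"],o["tcp_rot"],o["force"]);print(blob(s,*O),blob(t,*O))
E
```

```text
1.45 [0.45982596 0.26899729 0.14941109] [5.15512230e-01 3.09865374e+00 4.27399244e-04] [ 1.57931421 -0.15973308 -0.01172805]
[(array([206.25357143,  12.77142857]), np.int32(280)), (array([227.46747967,  18.85772358]), np.int32(246)), (array([351.54014599, 406.93065693]), np.int32(274))] []
```

View pics/side1.png

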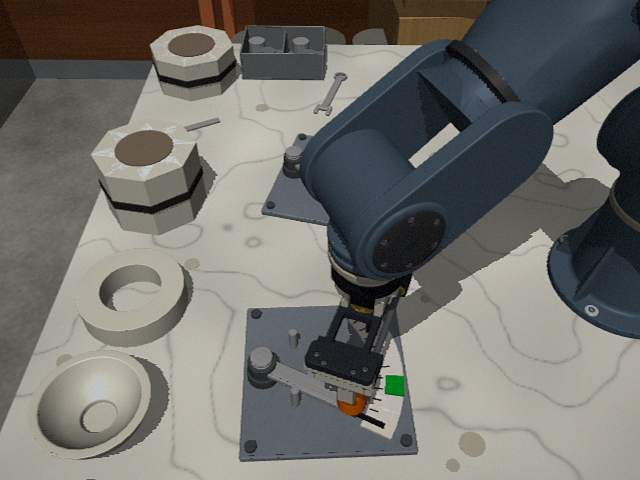

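>>> send_rows(
  deltas=[
    [[0,0,15,0,0,0,93],[0,0,40,0,0,0,93],[0,0,65,0,0,0,93],[0,0,85,0,0,0,93],[0,0,85,0,0,0,93]],
  ],
)

```text
t: 2.08
ee_pos: [0.459, 0.2685, 0.0627]
tcp_rot: [-0.515, -3.097, 0.002]
force: [-0.1, 0.6, 0.7]
finger_gap: 1.004
gripper_force: 0.0
```

```bash
python3 - <<'E'
from h import *
s=ctrl.camera("side")
cv2.imwrite("pics/side2.png",cv2.resize(s[280:470,220:460,::-1],None,fx=3,fy=3))
o=ctrl.observe();print(o["t"],o["ee_pos"],o["tcp_rot"],o["force"]);print(blob(s,*O))
E
```

```text
2.125 [0.45950586 0.26881109 0.06364319] [-5.15590232e-01 -3.09868218e+00  3.57839765e-04] [ 0.03676774 -0.25750804  0.34553865]
[(array([206.15412186,  12.49103943]), np.int32(279)), (array([227.35652174,  18.45652174]), np.int32(230)), (array([352.61142857, 378.70857143]), np.int32(175))]
```

View pics/side2.png

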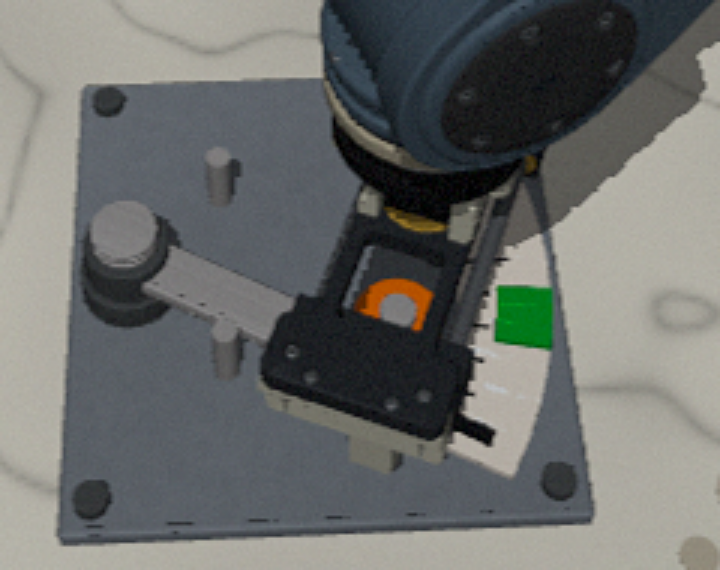

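>>> send_rows(
  deltas=[
    [[-6,-3,0,0,0,0,70],[-6,-3,0,0,0,0,50],[-6,-3,0,0,0,0,44],[-6,-3,0,0,0,0,44],[-6,-3,0,0,0,0,44]],
  ],
  newtons=20,
)

```text
t: 2.75
ee_pos: [0.4642, 0.2641, 0.0637]
tcp_rot: [0.515, 3.099, 0.0]
force: [0.2, 0.0, 0.1]
finger_gap: 0.517
gripper_force: 0.0
```

```bash
python3 - <<'E'
from h import *
s=ctrl.camera("side")
o=ctrl.observe();print(o["t"],o["ee_pos"],o["force"],o["finger_gap"],o["gripper_force"]);print(blob(s,*O)[2:])
E
```

```text
2.8 [0.46423353 0.26405881 0.06367938] [ 0.16899319 -0.44610913 -0.57839322] 0.4908355947020176 0.0
[]
```

>>> send_rows(
  deltas=[
    [[0,-5,0,0,0,0,44],[1,-10,0,0,0,0,44],[1,-16,0,0,0,0,44],[1,-22,0,0,0,0,44],[1,-27,0,0,0,0,44]],
  ],
)

```text
t: 3.42
ee_pos: [0.4542, 0.2388, 0.0637]
tcp_rot: [-0.516, -3.099, -0.001]
force: [-1.2, 6.7, 0.3]
finger_gap: 0.479
gripper_force: 2.7
```

>>> send_rows(
  deltas=[
    [[-1,-6,0,0,0,0,44],[-2,-12,0,0,0,0,44],[-3,-18,0,0,0,0,44],[-4,-23,0,0,0,0,44],[-4,-25,0,0,0,0,44]],
  ],
)

```text
t: 4.05
ee_pos: [0.4501, 0.214, 0.0638]
tcp_rot: [0.516, 3.099, 0.002]
force: [0.2, 8.0, 0.4]
finger_gap: 0.475
gripper_force: 3.4
```

```bash
python3 - <<'E'
from h import *
s=ctrl.camera("side");t=ctrl.camera("top")
cv2.imwrite("pics/side3.png",cv2.resize(s[280:470,220:460,::-1],None,fx=3,fy=3))
cv2.imwrite("pics/top3.png",cv2.resize(t[150:340,80:320,::-1],None,fx=3,fy=3))
o=ctrl.observe();print(o["t"],o["ee_pos"],o["force"],o["finger_gap"],o["gripper_force"])
E
```

```text
4.15 [0.45016504 0.21399204 0.06376256] [-0.95883173  5.90401105 -0.3841593 ] 0.4742708788763984 3.1034425646066666
```

View pics/side3.png

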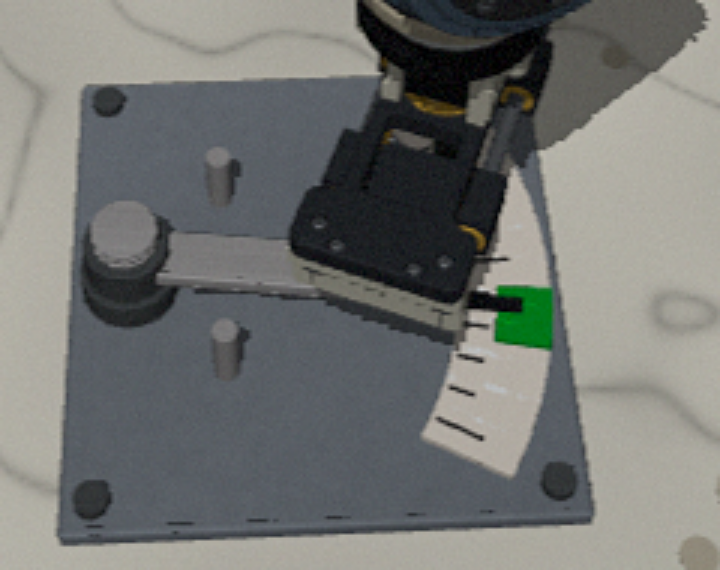

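View pics/top3.png

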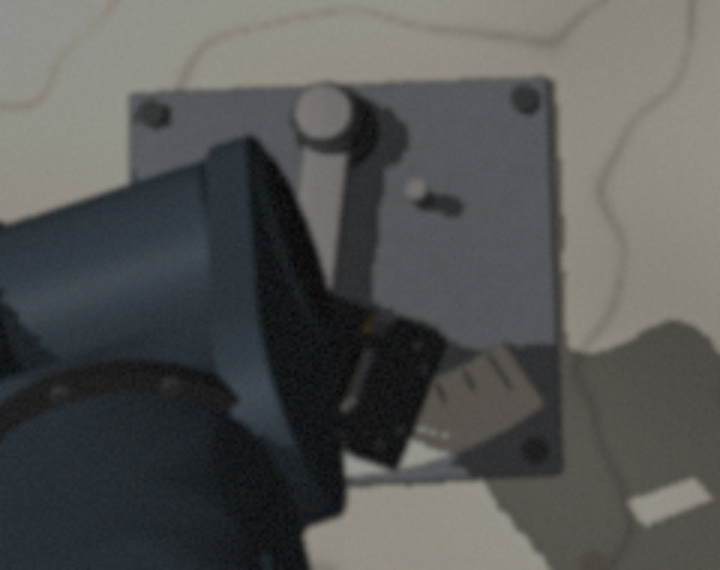

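The pointer lies on the green band at crop (510,303), about 7 mm past the band's centre at (523,317). I'll ease back 5 mm and hold.

>>> send_rows(
  deltas=[
    [[0,1,0,0,0,0,44],[0,2,0,0,0,0,44],[1,4,0,0,0,0,44],[1,5,0,0,0,0,44],[1,5,0,0,0,0,44]],
  ],
)

```text
t: 4.78
ee_pos: [0.4514, 0.2193, 0.0638]
tcp_rot: [0.516, 3.098, 0.002]
force: [1.0, 6.4, -2.0]
finger_gap: 0.47
gripper_force: 3.2
```

```bash
python3 - <<'E'
from h import *
s=ctrl.camera("side")
cv2.imwrite("pics/side4.png",cv2.resize(s[330:450,340:430,::-1],None,fx=4,fy=4))
o=ctrl.observe();print(o["t"],o["ee_pos"],o["force"],o["finger_gap"],o["gripper_force"])
E
```

```text
4.825 [0.45134662 0.21922342 0.0637917 ] [ 1.08114905  6.14394681 -1.93560234] 0.4729455020415753 3.1909096240997314
```

View pics/side4.png

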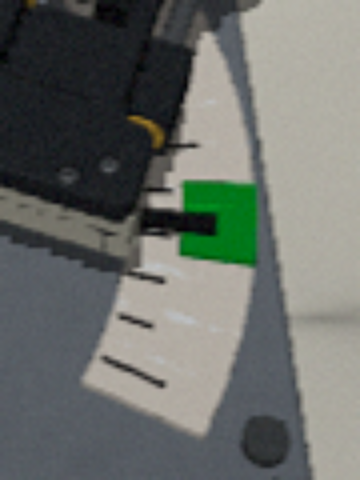

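>>> send_rows(
  deltas=[
    [[0,0,0,0,0,0,44],[0,0,0,0,0,0,44],[0,0,0,0,0,0,44],[0,0,0,0,0,0,44],[0,0,0,0,0,0,44]],
  ],
)

```text
t: 5.45
ee_pos: [0.4513, 0.2192, 0.0638]
tcp_rot: [0.516, 3.098, 0.002]
force: [1.0, 6.0, -1.6]
finger_gap: 0.472
gripper_force: 3.2
```

>>> send_rows(
  deltas=[
    [[0,0,0,0,0,0,44],[0,0,0,0,0,0,44],[0,0,0,0,0,0,44],[0,0,0,0,0,0,44],[0,0,0,0,0,0,44]],
  ],
)

```text
t: 6.08
ee_pos: [0.4513, 0.2192, 0.0638]
tcp_rot: [0.516, 3.098, 0.002]
force: [1.4, 6.0, -2.2]
finger_gap: 0.473
gripper_force: 3.2
```

>>> send_rows(
  deltas=[
    [[0,0,0,0,0,0,44],[0,0,0,0,0,0,44],[0,0,0,0,0,0,44],[0,0,0,0,0,0,44],[0,0,0,0,0,0,44]],
  ],
)

```text
t: 6.7
ee_pos: [0.4513, 0.2192, 0.0638]
tcp_rot: [0.516, 3.098, 0.002]
force: [2.3, 6.7, -1.2]
finger_gap: 0.476
gripper_force: 3.2
```

>>> send_rows(
  deltas=[
    [[0,0,0,0,0,0,44],[0,0,0,0,0,0,44],[0,0,0,0,0,0,44],[0,0,0,0,0,0,44],[0,0,0,0,0,0,44]],
  ],
)

```text
t: 7.32
ee_pos: [0.4513, 0.2192, 0.0638]
tcp_rot: [0.516, 3.098, 0.002]
force: [1.9, 5.9, -1.7]
finger_gap: 0.476
gripper_force: 3.2
```

Pointer at crop (190,222) is centred on the band (rows 182–265), and it was held for over 2 s. Next I ease it back to rest.

>>> send_rows(
  deltas=[
    [[1,4,0,0,0,0,44],[2,9,0,0,0,0,44],[2,14,0,0,0,0,44],[3,19,0,0,0,0,44],[3,24,0,0,0,0,44]],
  ],
)

```text
t: 7.95
ee_pos: [0.4564, 0.2428, 0.0639]
tcp_rot: [0.516, 3.098, 0.001]
force: [3.6, 3.2, 0.8]
finger_gap: 0.476
gripper_force: 1.6
```

>>> send_rows(
  deltas=[
    [[0,5,0,0,0,0,44],[0,10,0,0,0,0,44],[0,15,0,0,0,0,44],[-1,20,0,0,0,0,44],[-1,23,0,0,0,0,44]],
  ],
)

```text
t: 8.57
ee_pos: [0.4642, 0.2642, 0.0635]
tcp_rot: [-0.515, -3.099, 0.001]
force: [0.1, 0.3, -0.4]
finger_gap: 0.472
gripper_force: 0.0
```

>>> send_rows(
  deltas=[
    [[0,0,0,0,0,0,48],[0,0,0,0,0,0,52],[0,0,0,0,0,0,60],[0,0,0,0,0,0,75],[0,0,0,0,0,0,93]],
  ],
)

```text
t: 9.2
ee_pos: [0.4642, 0.264, 0.0636]
tcp_rot: [-0.516, -3.099, 0.0]
force: [-0.3, 0.7, 0.5]
finger_gap: 0.815
gripper_force: 0.0
```

>>> send_rows(
  deltas=[
    [[0,0,0,0,0,0,93],[0,0,0,0,0,0,93],[0,0,-20,0,0,0,93],[0,0,-60,0,0,0,93],[0,0,-110,0,0,0,93]],
  ],
)

```text
t: 9.82
ee_pos: [0.4637, 0.2638, 0.1743]
tcp_rot: [-0.515, -3.098, 0.002]
force: [1.2, -0.3, 0.6]
finger_gap: 0.999
gripper_force: 0.0
```

>>> send_rows(
  deltas=[
    [[20,10,-10,0,0,0,93],[60,30,-20,0,0,0,93],[110,55,-20,0,0,0,93],[160,80,-20,0,0,0,93],[200,100,-20,0,0,0,93]],
  ],
)

```text
t: 10.45
ee_pos: [0.3058, 0.4246, 0.1938]
tcp_rot: [0.515, 3.099, 0.0]
force: [0.9, -0.3, 0.3]
finger_gap: 0.998
gripper_force: 0.0
```

>>> send_rows(
  deltas=[
    [[40,15,0,0,0,0,93],[80,30,0,0,0,0,93],[100,40,0,0,0,0,93],[100,40,0,0,0,0,93],[100,40,0,0,0,0,93]],
  ],
)

```text
t: 11.08
ee_pos: [0.2262, 0.4932, 0.1936]
tcp_rot: [0.516, 3.099, -0.001]
force: [-0.7, -0.8, 0.0]
finger_gap: 1.001
gripper_force: 0.0
```

```bash
python3 - <<'E'
from h import *
t=ctrl.camera("top")
cv2.imwrite("pics/top5.png",t[:,:,::-1])
o=ctrl.observe();print(o["t"],o["ee_pos"],o["force"],o["joint_velocities"].round(3));print(blob(t,*O))
E
```

```text
11.125 [0.2263775  0.49308645 0.19361898] [ 0.37003026 -0.67852171  0.14561021] [-0.006 -0.002 -0.002  0.     0.     0.003]
[(array([143.8267148 , 258.70397112]), np.int32(277))]
```

View pics/top5.png

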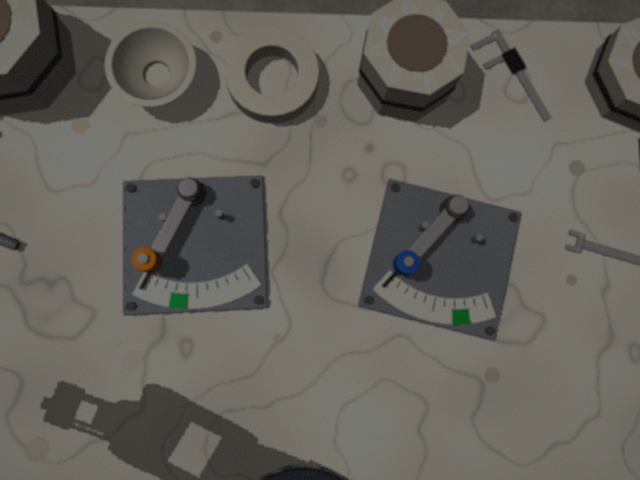

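The orange roller is back at its starting pixel (143.8,258.7), and blue is unmoved at (407,262).

```bash
python3 -c "
from workcell import ctrl
print(ctrl.sign_off())"
```

```text
the job is handed in; nothing more can be done
None
```

The job is handed in: the orange tensioner's pointer was held on the centre of the green band for about 2.5 s, then eased gently back to rest, and the blue tensioner was not touched; the hand-in gave no verdict.

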